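Release an axle bolt from a sprung plunger clamp and put it in its case

ROBOT

A 7-joint arm with a two-finger parallel gripper is mounted at the origin on the work surface. World frame = base frame: x ahead of the robot, y to its left, z up, the work surface at z = 0. Lengths are in m, angles in rad, forces in N, time in s.
With the tool pointing down it reaches from about 0.425 to 0.925 m from the base axis. Payload 6.8 kg.
Tool frame: the origin (TCP) lies midway between the tips of the shut fingers; the grasp point (between the pads) lies 19 mm behind it (bot.pinch_z is the distance from the TCP to the grasp point, in m); z points along the fingers, y is the line along which they close (so a half turn about z gives the same grasp; the last joint's range is limited). The gripper opens to 85 mm and grips with 20 to 120 N. Pads are 22 mm wide; open, the fingers measure 114 mm over their backs; the gripper's body (76 mm by 85 mm) begins 54 mm behind the grasp point. The pads swing forward as they close: fully open they stand 13 mm farther back than shut.
Start: joints at [-1.425, 0.477, 0.022, 1.555, -0.011, 1.109, -0.083], TCP at [0.169, 0.653, 0.202] pointing down, gripper open.
Joint ranges: [-2.96, 2.96], [-0.34, 2.1], [-1.41, 1.46], [0.24, 2.44], [-1.37, 4.51], [0.17, 1.92], [-2.96, 2.96]. Speed limits (rad/s): [2.39, 2.39, 3.14, 3.14, 3.14, 3.14, 3.14].

INTERFACE

Orientations are given as a unit quaternion [w, x, y, z].
In Python, from station import bot, imaging gives the robot as it stands. The module is installed in compiled form; this text tells all that it offers.
- The arm moves only by the tool carry_out, never from a script. Its argument "targets" is a list of rows, each a list of 5 numbers: the shift along the tool's x, y, z in cm, then the turn about the tool's z in degrees, then the opening, from -1 (shut) to 1 (fully open). In form: [[x, y, z, yaw, gripper], ...]. A call has 1 to 12 rows; each row shifts and turns the commanded pose from where the row before left it, along the tool's axes as they then stand; what a row does not reach is not made up. A row lasts 1/10 s, in which the tool goes at most 50 mm and 8.59 degrees, less where a joint would pass 70% of its speed; a pose out of reach is approached as far as the arm can. A call is refused whole if a number of a shift passes 5 or a number of a turn 8.59, either way. A call with a gripper value outside its range is refused whole. The fingers move at their own pace and stop on an object; "force" is the grip in N (left out, the last holds). Time passes only in rows, so rows that do not move let the fingers close. It gives the time, the measured TCP pose, the force, the opening and the grip force at its end, in the units of the state.
- bot.get_obs(): the state, without advancing time (a new reading comes with each control period).
- imaging.read_camera(name): name is "side" or "top" or "wrist"; returns the picture (400x640x3 uint8, red, green, blue); there is no depth.
- imaging.calibration(name): a dict with "fx", "fy", "cx", "cy" (pixels), "k1" (the pictures are not rectified: a ray, as slopes to the right and down, at radius r is drawn at 1 + k1 r^2 times it, then the intrinsics apply), "extrinsics" (4x4, takes a point from world to camera coordinates). Camera axes: x right, y up, looking along -z (the intrinsics and any distortion apply to the point x, -y, -z); pixel columns grow to the right and rows downward; lengths in m; the calibration is good to about 2 mm. A picture is of the moment at which its call begins: read the wrist's pose just before it. calibration takes no time and is no camera call; for the wrist camera it gives the pose at the moment of the call.
- bot.hand_in(): hands the job in; it is judged then, once.
The state is a dict: "t": time; "q": joint angles; "joint_vel": joint speeds; "joint_torque": joint torques, N m; "eef_pos": TCP position; "tool_rot": TCP orientation; "contact_force": force on the tool from outside, world axes, zero at the start; "torque": the same for the moment, N m; "gripper_width": opening from 0.0 (shut) to 1.0 (fully open); "grasp_force": force on a finger pad.
Only numpy, scipy, OpenCV 4.12 (cv2) and the standard library are available. Lean on these libraries where they do the work, as an engineer would, in place of code of your own. Each camera call takes 0.05 s, during which the arm holds its last target. There are 200 camera calls.

TASK

Pull the red T-handle of the blue fixture's sprung plunger straight out along its slanted axis to its stop, twist it clockwise while it is out so that its cross pin parks on top of the slotted block, and let go of it. Then lift the titanium axle bolt out of the fixture and lower it into the open aluminium case, laying it flat on the floor of the case without dropping it. Leave the plunger parked out and the other things on the bench where they are.

Things in the scene. Friction and masses are not known exactly. Their poses are not given: they have to be found in the camera images.
- fixture: Blue base plate fixed on the bench, 170 (own x) x 210 (own y) x 12 mm, origin at its underside's centre, -x side facing the robot. Two V-blocks 18 mm wide (own y -62, +70 mm) hold the bolt along own y, axis at own x +40 mm, 60 mm above the bench. The plunger lies in the plane own y +70 mm: its axis starts on the bolt's axis and rises towards the robot along own (-0.5, 0, 0.866).
- cradle (a point): Point on the clamped bolt's axis in the fixture (own x +40 mm, y -13 mm, 60 mm above the bench); axes as the fixture.
- grip (a point): Centre of the red T-handle's crossbar: round bar 82 mm long, 16 mm thick, on a 14 mm hub. Own z: plunger axis, outward (pull direction, 30 degrees from vertical); own y: along the crossbar. Clamped, it is 165 mm from the bolt's axis along the plunger, 203 mm above the bench. The slotted aluminium block below it, 34 mm square, ends 132 mm from the bolt's axis.
- plunger (a joint): Slide of the sprung plunger in m: 0 with its rubber nose on the bolt, 0.040 at the outer stop. Its spring draws it inward: about 8 N to start pulling, 15 N at the stop. The T-handle cannot turn until it is beyond 0.032; with its pin parked on the slotted block the plunger stays at about 0.032.
- handle (a joint): Turn of the T-handle about the plunger's axis, rad: 0 as clamped (bar and cross pin along the fixture's y, pin in the block's slot), growing clockwise seen from the handle's end, looking down the axis to the bolt (a negative turn about point grip's z); end stop 1.4, little friction. Turned well over 0.6 (best 1.2) with the plunger out, the pin rests on the block when let go.
- bolt: Titanium axle bolt, 200 mm long, shaft 18 mm thick, hex head 26 mm across flats, 12 mm long. Origin on its axis at its balance point; own y along the shaft: head end at y -87 mm, threaded end at +113 mm; own z up as it lies clamped. 0.17 to 0.32 kg. Clamped, its origin is 60 mm above the bench, up to 10 mm along own y from point cradle.
- case: Open aluminium case fixed on the bench: 150 (own x) x 260 (own y) x 55 mm high, walls 4 mm, inner floor 5 mm above the bench; origin at its underside's centre, -x side facing the robot. Lid folded back to the bench on the +x side. A small cam clamp with a red lever, up to 40 mm high, stands on its -x side, to 125 mm from the origin.
- case_floor (a point): Centre of the case's inner floor, 5 mm above the bench; axes as the case.
- spacer_a: Blue anodized spacer ring, 44 mm across, 30 mm tall, standing upright; origin at the centre of its underside. Bystander.
- spacer_b: Second blue spacer ring, the same as spacer_a. Bystander.
- plug: Chrome spark plug with a white body, about 130 mm long, lying along its own x; origin on its axis, 10 mm above the bench. Bystander.
- driver: Hex driver with a red six-sided handle (28 mm across flats), about 220 mm long, lying along its own x, blade towards +x; origin on its axis, 14 mm above the bench. Bystander.
- spanner: Steel spanner, 200 mm long, lying flat. Bystander.
Things that resemble listed ones, but are neither listed nor needed, are in the scene too. There is more than one size of the bolt; the job needs the smaller.

How it is judged:
On the way, in this order (a step that is already met when the one before it is completed fails the run):
1. the plunger is pulled out to its stop (value of joint plunger above 0.0365 m), for 0.05 s.
2. the handle is twisted and let go, and the plunger stays out, parked on the block (value of joint plunger above 0.028 m and value of joint handle above 0.6 rad and contact force between the fingers and handle below 0.1 N), for 0.3 s.
3. the bolt is lowered into the case while still held by the gripper (x of bolt in the frame of case between -0.065 and 0.065 m and y of bolt in the frame of case between -0.05 and 0.05 m and height (world z) of bolt below 0.04 m and contact force between the fingers and bolt above 0.5 N), for 0.05 s.
At the end, for the whole second after the job is handed in: The bolt lies at rest inside the case, flat on its floor (axis within 5 degrees of level, its origin below 26 mm over the bench, within 65 mm in x and 50 mm in y of the case's centre), and the plunger is parked out (plunger slide above 0.028 m, handle turned more than 0.6 rad) (x of bolt in the frame of case between -0.065 and 0.065 m and y of bolt in the frame of case between -0.05 and 0.05 m and value of joint plunger above 0.028 m and value of joint handle above 0.6 rad and height (world z) of bolt below 0.026 m and angle between bolt's own y axis and vertical between 1.48 and 1.66 rad and linear speed of bolt below 0.02 m/s); the robot touches nothing.
It fails at once if another thing on the bench is moved by more than 30 mm (distance of any of spacer_a, spacer_b, plug, driver, spanner from where it was at the start of the episode above 0.03 m).
It fails at once if the bolt is taken from the fixture with the plunger still in (moved 30 mm with the plunger slide below 0.02 m) (distance of bolt from where it was at the start of the episode above 0.03 m and value of joint plunger below 0.02 m).
It also fails if it takes over 62 s, if anything falls off the work surface, if the arm or the gripper's body presses on something with over 40 N, if the wrist force passes 120 N, or if a joint passes its speed limit or range.

## Working session

There is one attempt and no reset: what is moved stays moved. The work goes in short steps, Python scripts to look and compute and a tool call to move; the robot and the scene stay as the last step left them, time stands still between calls to the robot, and variables do not carry over. Pictures are saved under pics/ and viewed, at most 10 in all, crops included, and the job is handed in when it is done.

Besides the shell and the picture viewer there is one more tool, called after "Request:" by a JSON object that holds its "method" and its "body". carry_out: Moves the arm, as the interface text tells. Its arguments: {"type":"object","properties":{"targets":{"type":"array"},"force":{"type":"number"}},"required":["targets"]}

```bash
mkdir -p pics; cat > h.py <<'E'
import numpy as np, cv2
from station import bot, imaging
from scipy.spatial.transform import Rotation as R
def K(c): return np.array([[c['fx'],0,c['cx']],[0,c['fy'],c['cy']],[0,0,1.]])
def proj(c,P):
    E=np.array(c['extrinsics']); p=(np.atleast_2d(P)@E[:3,:3].T+E[:3,3])*[1,-1,-1]
    s=p[:,:2]/p[:,2:]; s=s*(1+c['k1']*(s**2).sum(1,keepdims=True))
    return s*[c['fx'],c['fy']]+[c['cx'],c['cy']]
def ray(c,uv):
    s=cv2.undistortPoints(np.array([[uv]],float),K(c),np.array([c['k1'],0,0,0.]))[0,0]
    E=np.array(c['extrinsics']); d=E[:3,:3].T@np.array([s[0],-s[1],-1.]); o=-E[:3,:3].T@E[:3,3]
    return o,d/np.linalg.norm(d)
def onz(c,uv,z):
    o,d=ray(c,uv); return o+d*(z-o[2])/d[2]
def tri(l):
    A=0;b=0
    for c,uv in l:
        o,d=ray(c,uv); M=np.eye(3)-np.outer(d,d); A=A+M; b=b+M@o
    X=np.linalg.solve(A,b); return X,[proj(c,X)[0]-uv for c,uv in l]
def shot(n,f):
    c=imaging.calibration(n); im=imaging.read_camera(n); cv2.imwrite('pics/'+f+'.png',im[:,:,::-1]); 
    import pickle; pickle.dump(c,open('pics/'+f+'.pkl','wb')); return c,im
def cal(f):
    import pickle; return pickle.load(open('pics/'+f+'.pkl','rb'))
E
python3 - <<'E'
from h import *
for n in('top','side','wrist'):
    c,im=shot(n,n+'0'); print(n,{k:c[k] for k in('fx','cx','cy','k1')},ray(c,(320,200)))
o=bot.get_obs(); print(o['t'],o['eef_pos'],o['tool_rot'],bot.pinch_z)
E
```

```text
top {'fx': 500.85242604396166, 'cx': 322.5271754006888, 'cy': 196.9487379788379, 'k1': -0.054552800130473277} (array([0.22083638, 0.11534346, 1.54576721]), array([ 0.13440481,  0.01617055, -0.99079456]))
side {'fx': 387.11104694875263, 'cx': 324.48143799023876, 'cy': 202.79207320265274, 'k1': -0.06079077524287626} (array([-0.0684501 , -0.58926618,  0.77371654]), array([ 0.45942532,  0.68391868, -0.56673065]))
wrist {'fx': 352.677532388959, 'cx': 319.16598297413304, 'cy': 207.05081952374914, 'k1': -0.07256279507474372} (array([0.088838  , 0.6731668 , 0.37295055]), array([ 0.29284473, -0.07423281, -0.95327407]))
0.15 [0.16937576 0.65290935 0.20146605] [-3.49194445e-05  1.26550602e-01  9.91959917e-01 -6.83254453e-04] 0.0187
```

View pics/top0.png

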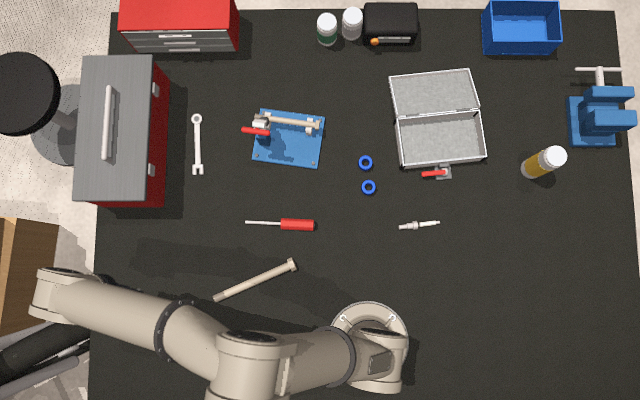

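View pics/side0.png

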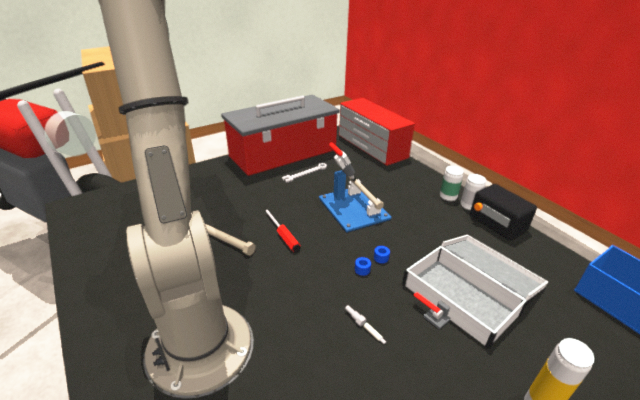

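The top view shows the fixture at about (289,138), with the red handle at (257,131) and the bolt from (265,120) to (318,125). The case is at (440,138). The larger decoy bolt lies near (255,280). Next I'll enlarge crops of the fixture and case.

```bash
python3 - <<'E'
import cv2,numpy as np
t=cv2.imread('pics/top0.png');s=cv2.imread('pics/side0.png')
a=cv2.resize(t[100:175,235:335],(800,600),interpolation=cv2.INTER_CUBIC)[:, :]
cv2.imwrite('pics/c1.png',a)
b=cv2.resize(s[135:235,310:400],(540,600),interpolation=cv2.INTER_CUBIC)
cv2.imwrite('pics/c2.png',b)
E
```

```text
(no output)
```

View pics/c1.png

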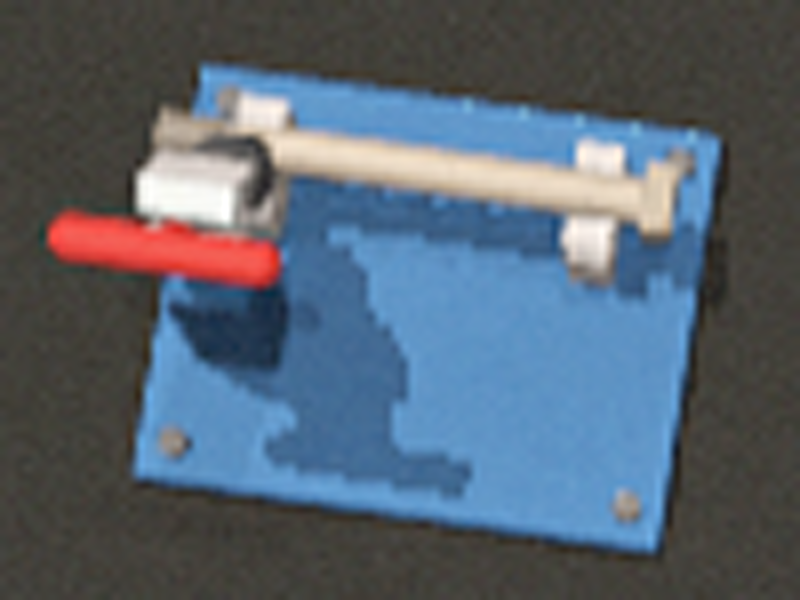

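View pics/c2.png

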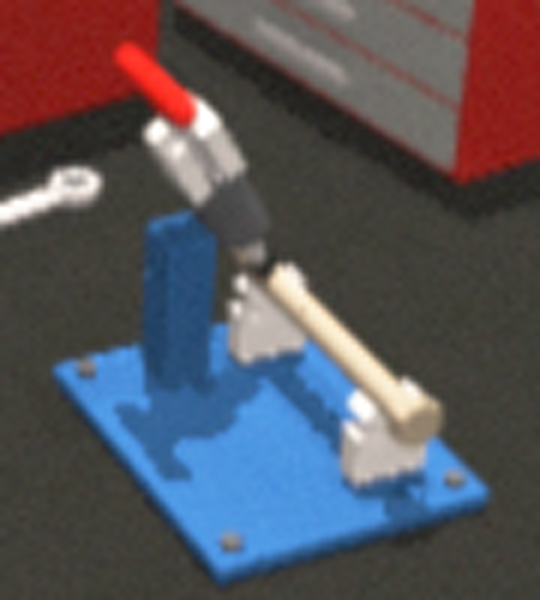

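In c1 the plate corners are (203,65), (718,133), (657,550) and (135,478). The handle bar runs from (50,232) to (280,262). The bolt's thread end is near (160,128) and its head end face near (668,200). In c2 the bar ends are (120,46) and (188,116), and the head face is at (424,418).

```bash
python3 - <<'E'
from h import *
t=cv2.imread('pics/top0.png');s=cv2.imread('pics/side0.png')
a=cv2.resize(t[60:190,380:500],(480,520),interpolation=cv2.INTER_CUBIC)
b=cv2.resize(s[230:345,395:555],(640,460),interpolation=cv2.INTER_CUBIC)
o=np.zeros((600,800,3),np.uint8)
o[:260*2,:320]=cv2.resize(a,(320*1,347))[:1]*0 if 0 else 0
a=cv2.resize(t[60:190,380:500],(400,433),interpolation=cv2.INTER_CUBIC); b=cv2.resize(s[230:345,395:555],(400,288),interpolation=cv2.INTER_CUBIC)
o[:433,:400]=a;o[:288,400:]=b
cv2.imwrite('pics/c3.png',o[:440])
T=cal('top0');S=cal('side0')
f1=lambda x,y:(235+(x+.5)/8-.5,100+(y+.5)/8-.5); f2=lambda x,y:(310+(x+.5)/6-.5,135+(y+.5)/6-.5)
cr=[onz(T,f1(*p),.012) for p in((203,65),(718,133),(657,550),(135,478))]
loc=np.array([[.085,.105],[.085,-.105],[-.085,-.105],[-.085,.105]])
W=np.array(cr)[:,:2]; print(W)
A=W-W.mean(0); H=loc.T@A; th=np.arctan2(H[0,1]-H[1,0],H[0,0]+H[1,1]); c=W.mean(0)
Rz=R.from_euler('z',th).as_matrix(); print('fix',c,np.degrees(th),'res mm',1e3*(loc@Rz[:2,:2].T+c-W))
w=lambda p:Rz@np.array(p)+[*c,0]
for nm,p in dict(cradle=(.04,-.013,.06),grip=(.04-.0825,.07,.06+.165*.866)).items(): print(nm,w(p))
for nm,p,q in(('handle',(165,247),(155,81)),('hl',(53,233),(120,46)),('hr',(277,262),(190,116)),('headface',(668,200),(424,418))):
    X,e=tri([(T,f1(*p)),(S,f2(*q))]); print(nm,X,np.round(e,1).tolist(),'local',Rz.T@(X-[*c,0]))
X=onz(T,f1(160,128),.06);print('thread end',X,Rz.T@(X-[*c,0]))
# side-view plate corners check
for p in((55,370),(225,580),(490,495)): X=onz(S,f2(*p),.012 ); print(X,Rz.T@(X-[*c,0]))
E
```

```text
[[0.72607276 0.33192185]
 [0.69697579 0.1268153 ]
 [0.52866587 0.15074907]
 [0.55804962 0.35547871]]
fix [0.62744101 0.24124123] -8.087441569191368 res mm [[ 0.29473295  1.31694426]
 [-0.15199312 -1.48795056]
 [-0.15134023 -1.50539986]
 [ 0.0086004   1.67640616]]
cradle [0.6652143  0.22274316 0.06      ]
grip [0.59521159 0.31652413 0.20289   ]
handle [0.59670389 0.31666717 0.20559343] [[-0.1, 0.1], [0.1, -0.0]] local [-0.04104266  0.07035156  0.20559343]
hl [0.60057449 0.35516234 0.20931003] [[-0.1, 0.2], [0.2, -0.0]] local [-0.04262623  0.10900841  0.20931003]
hr [0.59194863 0.2780191  0.20310905] [[-0.0, 0.1], [0.1, -0.0]] local [-0.04031346  0.03141887  0.20310905]
headface [0.6555604  0.14468319 0.06440169] [[0.3, -0.4], [-0.5, 0.1]] local [ 0.04142392 -0.09164177  0.06440169]
thread end [0.68515384 0.34125992 0.06      ] [0.04306779 0.10714324 0.06      ]
[0.55809968 0.35176161 0.012     ] [-0.08420017  0.09966597  0.012     ]
[0.52625706 0.14148717 0.012     ] [-0.0861438  -0.11299695  0.012     ]
[0.69338723 0.12263846 0.012     ] [ 0.08197589 -0.10814562  0.012     ]
```

View pics/c3.png

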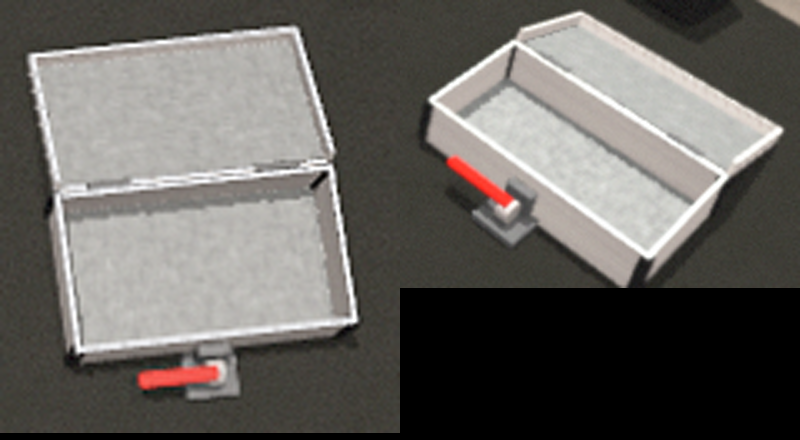

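Fixture: centre (0.627, 0.241), yaw -8.1°. The triangulated handle agrees with the fixture model to within 3 mm. In c3 the case rim corners are near (78,352), (354,322), (330,165) and (55,195). Next I'll get the case pose and plan the approach to the handle.

```bash
cat >> h.py <<'E'
TH=np.radians(-8.09); C=np.array([.6276,.2412,0]); RF=R.from_euler('z',TH).as_matrix()
fw=lambda p:RF@np.array(p,float)+C
def here():
    o=bot.get_obs(); M=R.from_quat(o['tool_rot'],scalar_first=True).as_matrix()
    return np.array(o['eef_pos']),M
def plan(wps,g,step=.04,start=None):
    "wps: (pos, tool-x world angle deg); prints rows; interpolates"
    p,M=here() if start is None else start
    a=np.degrees(np.arctan2(M[1,0],M[0,0])); rows=[]
    T=lambda a:np.array([[np.cos(a),np.sin(a),0],[np.sin(a),-np.cos(a),0],[0,0,-1.]])
    for q,b in wps:
        q=np.array(q); d=(b-a+180)%360-180
        n=max(1,int(np.ceil(max(np.linalg.norm(q-p)/step,abs(d)/8.5)-1e-6)))
        for i in range(n):
            s=T(np.radians(a)).T@(q-p)*100/(n-i); y=-d/n
            s=np.round(s,2); y=round(y,2)
            rows.append([*s.tolist(),y,g]); p=p+T(np.radians(a))@s/100; a=a-y
    for i in range(0,len(rows),12): print([[round(v,2) for v in r] for r in rows[i:i+12]])
    return p,a
ax=np.array([-.5,0,.8660254]); ee=np.array([.8660254,0,.5]); yy=np.array([0,1.,0])
def G(s,phi,sig,dz=-.012):
    l=np.array([.04,.07,.06])+(.165+sig)*ax+s*(np.cos(phi)*yy+np.sin(phi)*ee)
    psi=np.degrees(np.arctan2(.866*np.sin(phi),np.cos(phi)))
    return fw(l)+[0,0,dz], 90+np.degrees(TH)-psi   # tool x = +bar dir
E
python3 - <<'E'
from h import *
T=cal('top0');S=cal('side0')
f=lambda x,y:(380+(x+.5)*.3-.5,60+(y+.5)*.3-.5); g=lambda x,y:(395+(x-400+.5)*.4-.5,230+(y+.5)*.4-.5)
W=np.array([onz(T,f(*p),.055) for p in((55,195),(330,165),(354,322),(78,352))])
V=np.array([onz(S,g(*p),.055) for p in((517,44),(722,177),(648,258),(432,103))])
for Q in(W,V):
    e=Q-np.roll(Q,-1,0); print(Q[:,:2].round(3).tolist(),'c',Q.mean(0),np.linalg.norm(e,axis=1),np.degrees(np.arctan2(*(e[0]-e[2])[[1,0]]))-90)
p,M=here();print(M)
q,a=G(.025,0,0)
print(q,a); plan([(p+[0,0,.12],a+82),((*q[:2],.32),a)],1)
E
```

```text
[[0.677, -0.095], [0.706, -0.351], [0.557, -0.366], [0.529, -0.112]] c [ 0.61705613 -0.23099031  0.055     ] [0.25814799 0.14981979 0.2553246  0.14892345] 6.338898058177534
[[0.676, -0.101], [0.699, -0.351], [0.556, -0.368], [0.529, -0.117]] c [ 0.61483353 -0.2343737   0.055     ] [0.25011346 0.14371149 0.25289676 0.14816017] 5.73858366187946
[[-9.67969888e-01  2.51066203e-01 -2.42209904e-04]
 [ 2.51066298e-01  9.67968956e-01 -1.34668391e-03]
 [-1.03655147e-04 -1.36436022e-03 -9.99999064e-01]]
[0.59889215 0.34123554 0.19089419] 81.91
[[0.0, 0.0, -4.0, np.float64(0.52), 1], [0.0, 0.0, -4.0, np.float64(0.52), 1], [0.0, 0.0, -4.0, np.float64(0.52), 1], [-3.57, -1.29, 0.01, np.float64(5.86), 1], [-3.68, -0.92, 0.01, np.float64(5.86), 1], [-3.75, -0.54, 0.01, np.float64(5.86), 1], [-3.79, -0.15, 0.01, np.float64(5.86), 1], [-3.78, 0.24, 0.01, np.float64(5.86), 1], [-3.74, 0.62, 0.01, np.float64(5.86), 1], [-3.66, 1.0, 0.01, np.float64(5.86), 1], [-3.53, 1.37, 0.01, np.float64(5.86), 1], [-3.38, 1.72, 0.01, np.float64(5.86), 1]]
[[-3.18, 2.06, 0.01, np.float64(5.86), 1], [-2.96, 2.37, 0.01, np.float64(5.86), 1], [-2.7, 2.66, 0.01, np.float64(5.86), 1], [-2.41, 2.92, 0.01, np.float64(5.86), 1], [-2.1, 3.15, 0.02, np.float64(5.86), 1]]
```

Request:
{"method": "carry_out", "body": {"targets": [[0, 0, -4, 0.5, 1], [0, 0, -4, 0.5, 1], [0, 0, -4, 0.5, 1], [-3.57, -1.29, 0, 5.86, 1], [-3.68, -0.92, 0, 5.86, 1], [-3.75, -0.54, 0, 5.86, 1], [-3.79, -0.15, 0, 5.86, 1], [-3.78, 0.24, 0, 5.86, 1], [-3.74, 0.62, 0, 5.86, 1], [-3.66, 1.0, 0, 5.86, 1], [-3.53, 1.37, 0, 5.86, 1], [-3.38, 1.72, 0, 5.86, 1]], "force": 60}}

```text
t: 1.35
eef_pos: [0.4468, 0.4521, 0.322]
tool_rot: [-0.0, 0.567, 0.824, -0.0]
contact_force: [0.6, 0.6, 0.0]
gripper_width: 0.999
grasp_force: 0.0
```

Request:
{"method": "carry_out", "body": {"targets": [[-3.18, 2.06, 0, 5.86, 1], [-2.96, 2.37, 0, 5.86, 1], [-2.7, 2.66, 0, 5.86, 1], [-2.41, 2.92, 0, 5.86, 1], [-2.1, 3.15, 0, 5.86, 1], [0, 0, 0, 0, -0.1], [0, 0, 0, 0, -0.1], [0, 0, 0, 0, -0.1]]}}

```text
t: 2.15
eef_pos: [0.5982, 0.3435, 0.3218]
tool_rot: [-0.001, 0.754, 0.656, -0.0]
contact_force: [-0.5, 0.3, -0.7]
gripper_width: 0.515
grasp_force: 0.0
```

```bash
python3 - <<'E'
from h import *
p,M=here(); o=bot.get_obs(); c,im=shot('wrist','w1'); print(p,o['q'],o['gripper_width'],o['t'])
for P in(fw([-.0425,.07+.041,.2029]),fw([-.0425,.07-.041,.2029]),fw([.04,-.097,.06])): 
    u=proj(c,P)[0];print(u); cv2.circle(im,tuple(int(v) for v in u),3,(0,255,0),1)
cv2.imwrite('pics/w1a.png',im[:,:,::-1])
q,a=G(.025,0,0); plan([(q,a)],-0.1,.02)
E
```

```text
[0.59815496 0.34353237 0.32180958] [-0.92231592  0.45451001  0.47164984  1.38283441 -0.20678284  1.35361415
 -0.58576152] 0.5146493888618697 2.15
[321.10016645 173.22974129]
[320.69315711 260.62440669]
[377.95770786 293.51501632]
[[-0.03, 0.02, 1.87, np.float64(0.03), -0.1], [-0.03, 0.02, 1.87, np.float64(0.03), -0.1], [-0.04, 0.02, 1.87, np.float64(0.03), -0.1], [-0.03, 0.02, 1.87, np.float64(0.03), -0.1], [-0.04, 0.02, 1.87, np.float64(0.03), -0.1], [-0.03, 0.01, 1.88, np.float64(0.03), -0.1], [-0.04, 0.02, 1.87, np.float64(0.03), -0.1]]
```

View pics/w1a.png

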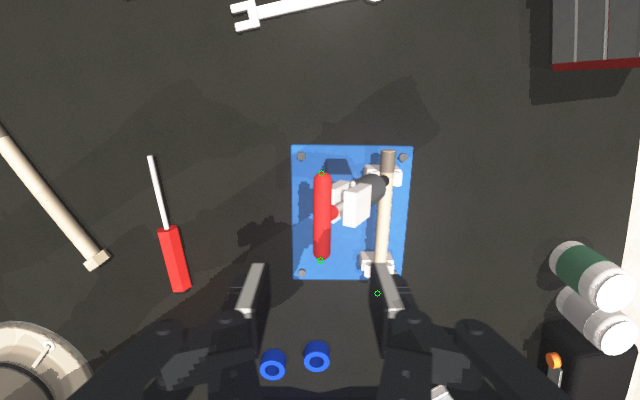

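The wrist view puts the red bar at (322,174) to (322,260), within 1–2 px of the prediction, and centred between the fingers. I'll descend and grip.

Request:
{"method": "carry_out", "body": {"targets": [[-0.03, 0.02, 1.87, 0, -0.1], [-0.03, 0.02, 1.87, 0, -0.1], [-0.04, 0.02, 1.87, 0, -0.1], [-0.03, 0.02, 1.87, 0, -0.1], [-0.04, 0.02, 1.87, 0, -0.1], [-0.03, 0.02, 1.87, 0.1, -0.1], [-0.03, 0.02, 1.87, 0.1, -0.1], [0, 0, 0, 0, -1], [0, 0, 0, 0, -1], [0, 0, 0, 0, -1], [0, 0, 0, 0, -1], [0, 0, 0, 0, -1]]}}

```text
t: 3.4
eef_pos: [0.6007, 0.34, 0.1922]
tool_rot: [0.0, 0.756, 0.654, 0.001]
contact_force: [0.7, -0.2, -0.1]
gripper_width: -0.001
grasp_force: 0.0
```

```bash
python3 - <<'E'
from h import *
p,M=here(); o=bot.get_obs(); print(p,o['q'],o['gripper_width'],o['grasp_force'],o['contact_force'],o['t'])
q0,a=G(.025,0,0); d=p-q0; print(d)
plan([(G(.025,0,.041)[0]+d,a)],-1,.006)
s=G(.025,0,.041);M0=np.array([[np.cos(np.radians(a)),0,0],[np.sin(np.radians(a)),0,0],[0,0,0]])
e=[G(.025,f,.039) for f in np.linspace(0,1.25,13)[1:]]
plan([(x+d,b) for x,b in e],-1,.02,(s[0]+d,M0))
E
```

```text
[0.60069362 0.34000443 0.19224353] [-0.90255238  0.53932257  0.44065911  1.54875192 -0.24764964  1.10767767
 -0.55028346] -0.0009740154103044502 0.0 [ 0.73463029 -0.20609789 -0.14770134] 3.4
[ 0.00180146 -0.00123111  0.00134934]
[[-0.0, -0.29, -0.51, np.float64(-0.03), -1], [-0.0, -0.29, -0.51, np.float64(-0.03), -1], [-0.0, -0.29, -0.51, np.float64(-0.03), -1], [-0.0, -0.29, -0.51, np.float64(-0.03), -1], [-0.0, -0.3, -0.5, np.float64(-0.03), -1], [-0.0, -0.3, -0.51, np.float64(-0.03), -1], [-0.0, -0.29, -0.5, np.float64(-0.03), -1]]
[[-0.01, 0.33, 0.04, np.float64(5.17), -1], [-0.02, 0.22, -0.13, np.float64(5.2), -1], [-0.03, 0.23, -0.12, np.float64(5.26), -1], [-0.03, 0.23, -0.12, np.float64(5.34), -1], [-0.04, 0.23, -0.12, np.float64(5.45), -1], [-0.04, 0.23, -0.11, np.float64(5.58), -1], [-0.05, 0.23, -0.1, np.float64(5.73), -1], [-0.05, 0.24, -0.09, np.float64(5.9), -1], [-0.04, 0.24, -0.08, np.float64(6.08), -1], [-0.05, 0.25, -0.08, np.float64(6.26), -1], [-0.04, 0.25, -0.06, np.float64(6.44), -1], [-0.04, 0.25, -0.04, np.float64(6.6), -1]]
```

```bash
python3 - <<'E'
from h import *
c,im=shot('wrist','w2'); s,im2=shot('side','s2')
o=np.zeros((400,800,3),np.uint8)
o[:,:400]=cv2.resize(im[100:400,170:470],(400,400)); o[:,400:]=cv2.resize(im2[120:220,300:400],(400,400),interpolation=cv2.INTER_CUBIC)
cv2.imwrite('pics/c4.png',o[:,:,::-1])
E
```

```text
(no output)
```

View pics/c4.png

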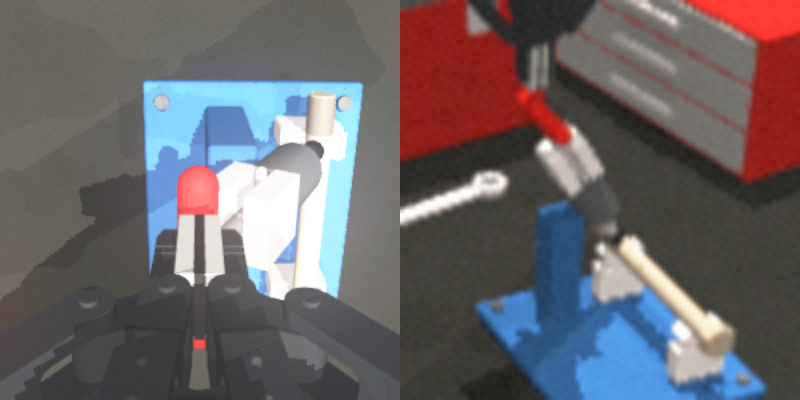

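The fingers shut above the bar: red shows through the gap at (199,343) in the left half, and in the right half the tips sit at (540,88), just above the bar. I'll check where the TCP projects.

```bash
python3 - <<'E'
from h import *
p,M=here(); c=cal('w2'); s=cal('side0'); print(p)
for dz in(0,.01,.02): print(dz,(proj(c,p+[0,0,dz])[0]-[170,100])*4/3,(proj(s,p+[0,0,dz])[0]-[300,120])*4+[400,0])
b=fw([-.0425,.07,.2029])
for k in(-.041,.0,.025,.041): q=b+RF@[0,k,0]; print('bar',k,(proj(c,q)[0]-[170,100])*4/3,(proj(s,q)[0]-[300,120])*4+[400,0])
o=bot.get_obs(); print(o['gripper_width'],o['contact_force'],o['torque'],o['joint_torque'])
E
```

```text
[0.60052072 0.33976382 0.19181142]
0 [199.56632395 199.11660421] [529.07212857 115.29630571]
0.01 [199.63064536 210.39242919] [529.47288006 104.33459301]
0.02 [199.70197295 222.90268126] [529.87697089  93.2775502 ]
bar -0.041 [195.78801866 346.47334334] [564.45348484 137.66903247]
bar 0.0 [195.221931   265.22995494] [540.75327578 115.75300578]
bar 0.025 [194.84104618 208.80399574] [526.85725874 102.90940228]
bar 0.041 [194.58268779 169.69765723] [518.17457888  94.88667202]
-0.002707112168452437 [-0.56377603 -0.86037472 -0.2211134 ] [ 0.00394556  0.01400734 -0.03182593] [-4.14504739e-02 -5.91283643e+01  8.19174975e+00 -2.73530209e+01
  1.06550875e-02 -6.80073244e-04 -1.97555496e-04]
```

The tips really are about 15–20 mm above the reported TCP: the side view shows them near z≈0.21, resting on the bar's top. I'll open, go lower while shifting slightly outward along the bar, and close again.

Request:
{"method": "carry_out", "body": {"targets": [[0, 0, 0, 0, -0.1], [0, 0, 0, 0, -0.1], [0, 0, 0, 0, -0.1], [0, 0, 0, 0, -0.1], [0.1, 0, 0.6, 0, -0.1], [0.1, 0, 0.6, 0, -0.1], [0.1, 0, 0.4, 0, -0.1], [0, 0, 0, 0, -1], [0, 0, 0, 0, -1], [0, 0, 0, 0, -1], [0, 0, 0, 0, -1], [0, 0, 0, 0, -1]]}}

```text
t: 4.7
eef_pos: [0.6006, 0.3426, 0.1752]
tool_rot: [-0.0, 0.756, 0.654, -0.0]
contact_force: [-1.0, -0.1, -1.0]
gripper_width: 0.133
grasp_force: 57.2
```

Request:
{"method": "carry_out", "body": {"targets": [[0, 0, 0, 0, -0.2], [0, 0, 0, 0, -0.2], [0, 0, 0, 0, -0.2], [0, 0, 0.35, 0, -0.2], [0, 0, 0.35, 0, -0.2], [0, 0, 0, 0, -1], [0, 0, 0, 0, -1], [0, 0, 0, 0, -1], [0, 0, 0, 0, -1]]}}

```text
t: 5.6
eef_pos: [0.6005, 0.3425, 0.168]
tool_rot: [-0.0, 0.756, 0.654, -0.0]
contact_force: [-0.6, 0.4, -2.6]
gripper_width: 0.154
grasp_force: 58.6
```

```bash
python3 - <<'E'
from h import *
p,M=here(); print(p,bot.get_obs()['contact_force'])
c,im=shot('wrist','w3'); s,im2=shot('side','s3')
o=np.zeros((500,800,3),np.uint8)
o[:400,:400]=cv2.resize(im[100:400,170:470],(400,400)); o[:,400:]=cv2.resize(im2[125:190,305:357],(400,500),interpolation=cv2.INTER_CUBIC)
cv2.imwrite('pics/c5.png',o[:,:,::-1])
E
```

```text
[0.60052708 0.34248968 0.16801754] [-0.57621239  0.40368863 -2.58009159]
```

View pics/c5.png

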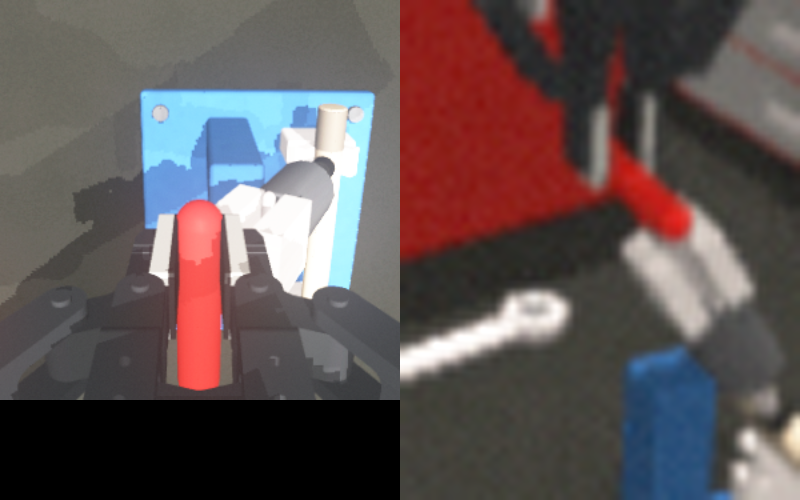

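The bar is now properly between the pads. In c5 the red bar is centred at (200,300) on the left, and on the right the finger tip reaches (595,190), past the bar. I'll pull along the axis.

Request:
{"method": "carry_out", "body": {"targets": [[0, -0.29, -0.51, 0, -1], [0, -0.29, -0.51, 0, -1], [0, -0.29, -0.51, 0, -1], [0, -0.29, -0.51, 0, -1], [0, -0.29, -0.51, 0, -1], [0, -0.29, -0.51, 0, -1], [0, -0.29, -0.51, 0, -1], [0, 0, 0, 0, -1]]}}

```text
t: 6.5
eef_pos: [0.5804, 0.3454, 0.2037]
tool_rot: [0.0, 0.756, 0.654, -0.0]
contact_force: [5.3, 1.0, -15.3]
gripper_width: 0.158
grasp_force: 62.2
```

```bash
python3 - <<'E'
from h import *
p,M=here(); o=bot.get_obs(); print(p,o['q'],o['gripper_width'],o['grasp_force'],o['contact_force'],o['torque'])
print('moved',(RF.T@(p-np.array([.6005,.3425,.1680])))*1e3)
q0,a=G(.028,0,.0405); d=p-q0; print(d)
e=[G(.028,f,.0395) for f in np.linspace(0,1.25,13)[1:]]
plan([(x+d,b) for x,b in e],-1,.02)
# tip estimate from s3
s=cal('s3'); t=np.array([.6005,.3425,.168])+RF@[-.012,0,0]
for z in(0,.01,.02,.03): print(z,(proj(s,t+[0,0,z])[0]-[305,125])*7.69+[400,0])
E
```

```text
[0.58038465 0.3453929  0.20365694] [-0.9364504   0.50483676  0.44522994  1.57514649 -0.23358122  1.11499025
 -0.58101221] 0.15760744128292017 62.23504185676575 [  5.3166672    0.99192029 -15.32056292] [ 0.19862527 -1.10985697 -0.10336307]
moved [-2.03222746e+01  3.33052554e-02  3.56569444e+01]
[ 0.00111879 -0.00166254 -0.02231128]
[[-0.01, 0.3, -0.06, np.float64(4.98), -1], [-0.03, 0.26, -0.14, np.float64(5.2), -1], [-0.03, 0.25, -0.14, np.float64(5.26), -1], [-0.03, 0.25, -0.14, np.float64(5.34), -1], [-0.05, 0.26, -0.13, np.float64(5.44), -1], [-0.04, 0.26, -0.12, np.float64(5.58), -1], [-0.05, 0.26, -0.12, np.float64(5.73), -1], [-0.06, 0.27, -0.1, np.float64(5.91), -1], [-0.05, 0.27, -0.09, np.float64(6.08), -1], [-0.05, 0.28, -0.08, np.float64(6.26), -1], [-0.05, 0.28, -0.07, np.float64(6.44), -1], [-0.04, 0.28, -0.05, np.float64(6.59), -1]]
0 [579.37357812 235.33007889]
0.01 [580.00585699 214.65371691]
0.02 [580.64350808 193.7980447 ]
0.03 [581.28658815 172.76110557]
```

Request:
{"method": "carry_out", "body": {"targets": [[-0.01, 0.3, -0.06, 5, -1], [-0.03, 0.26, -0.14, 5.2, -1], [-0.03, 0.25, -0.14, 5.25, -1], [-0.03, 0.25, -0.14, 5.35, -1], [-0.05, 0.26, -0.13, 5.45, -1], [-0.04, 0.26, -0.12, 5.6, -1], [0, 0, 0, 0, -1]]}}

```text
t: 7.2
eef_pos: [0.5901, 0.334, 0.2081]
tool_rot: [0.001, 0.908, 0.419, -0.007]
contact_force: [-6.2, -7.6, -18.2]
gripper_width: 0.149
grasp_force: 58.5
```

Request:
{"method": "carry_out", "body": {"targets": [[-0.05, 0.26, -0.12, 5.7, -1], [-0.06, 0.27, -0.1, 5.9, -1], [-0.05, 0.27, -0.09, 6.1, -1], [-0.05, 0.28, -0.08, 6.25, -1], [-0.05, 0.28, -0.07, 6.45, -1], [-0.04, 0.28, -0.05, 6.6, -1], [0, 0, 0, 0, -1]]}}

```text
t: 7.9
eef_pos: [0.5953, 0.3256, 0.2194]
tool_rot: [-0.002, 0.994, 0.112, -0.006]
contact_force: [-24.8, -0.4, 25.9]
gripper_width: 0.01
grasp_force: 17.8
```

```bash
python3 - <<'E'
from h import *
p,M=here(); o=bot.get_obs(); print(p,o['q'],o['gripper_width'],o['grasp_force'],o['contact_force'],np.degrees(np.arctan2(M[1,0],M[0,0])))
d=np.array([.00112,-.00166,-.0223]); l=RF.T@(p-d-fw([.04,.07,.06])+[0,0,.012]); print('ax',l@ax,'y',l@yy,'e',l@ee)
l=RF.T@(np.array([.5901,.334,.2081])-d-fw([.04,.07,.06])+[0,0,.012]); print('mid ax',l@ax,'y',l@yy,'e',l@ee)
E
```

```text
[0.5952823  0.32559232 0.21944799] [-1.07441109  0.56594222  0.74105255  1.55408311 -0.40939008  1.19056703
 -1.5995382 ] 0.009916951619697734 17.774111330509186 [-24.7839425   -0.35262052  25.9455994 ] 12.861672547344124
ax 0.210398157719829 y 0.010490314438146742 e 0.023075689502346522
mid ax 0.20372746849892392 y 0.018085023956644002 e 0.011933672813258397
```

```bash
python3 - <<'E'
from h import *
c,im=shot('wrist','w4'); s,im2=shot('side','s4'); t,im3=shot('top','t4')
o=np.zeros((600,800,3),np.uint8)
o[:400,:400]=cv2.resize(im[100:400,170:470],(400,400)); o[:500,400:]=cv2.resize(im2[125:190,305:357],(400,500),interpolation=cv2.INTER_CUBIC)
o[400:,:266]=cv2.resize(im3[105:165,230:310],(266,200),interpolation=cv2.INTER_CUBIC)
cv2.imwrite('pics/c6.png',o[:,:,::-1])
E
```

```text
(no output)
```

View pics/c6.png

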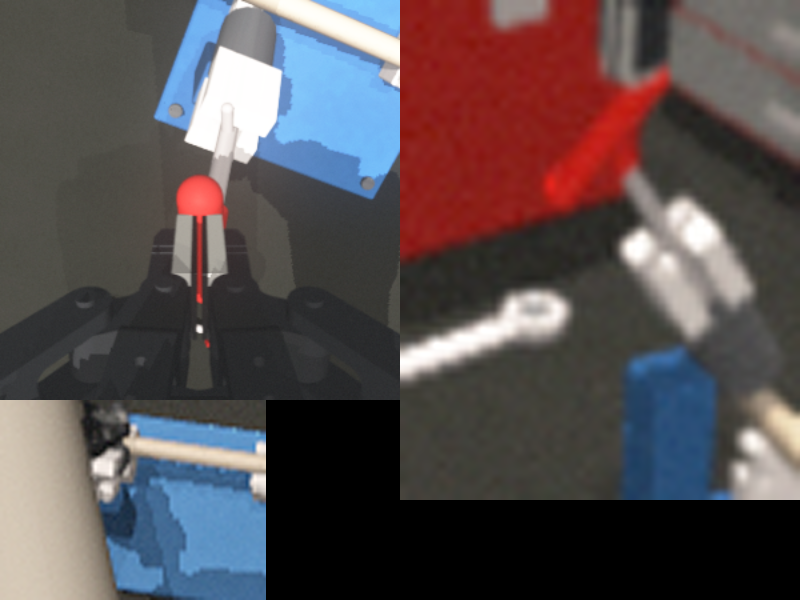

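The handle is out and turned. In the side crop the bar tilts from (560,190) to (655,75) with the shaft exposed, and the fingers have slipped off above the raised end. I'll back off upward and then fit slide and turn from the pictures.

Request:
{"method": "carry_out", "body": {"targets": [[0, 0, -0.5, 0, -1], [0, 0, -1, 0, -1], [0, 0, -2, 0, -1], [0, 0, -4, 0, -1], [0, 0, -3, 0, -1]]}}

```text
t: 8.55
eef_pos: [0.6019, 0.3231, 0.3252]
tool_rot: [-0.001, 0.994, 0.112, 0.001]
contact_force: [0.1, 0.1, 0.4]
gripper_width: -0.003
grasp_force: 0.0
```

```bash
cat > fit.py <<'E'
from h import *
from scipy.optimize import least_squares
def redends(n,f,box):
    c,im=shot(n,f); x0,y0,x1,y1=box
    hsv=cv2.cvtColor(im,cv2.COLOR_RGB2HSV).astype(int); m=((hsv[...,0]<6)|(hsv[...,0]>174))&(hsv[...,1]>190)&(hsv[...,2]>BR)
    k=np.zeros_like(m);k[y0:y1,x0:x1]=1; m&=k
    nl,lab,st,cen=cv2.connectedComponentsWithStats(m.astype(np.uint8)); 
    i=1+np.argmax(st[1:,4]); P=np.argwhere(lab==i)[:,::-1]; return c,P,st[i]
BR=150
import sys
if __name__=='__main__':
    for n,box in(('side',(310,120,370,175)),('wrist',(100,60,540,400))):
        c,P,st=redends(n,n+sys.argv[1],box); m=P.mean(0); u=np.linalg.svd(P-m,full_matrices=False)[2][0]; t=(P-m)@u
        print(n,'px',st,'mean',m,'ends',m+u*t.min(),m+u*t.max())
        for sig in(.0,.032,.04):
            for phi in(0,.6,.9,1.2,1.4):
                b=np.array([.04,.07,.06])+(.165+sig)*ax; dv=np.cos(phi)*yy+np.sin(phi)*ee
                print(sig,phi,*[proj(c,fw(b+k*dv))[0].round(1) for k in(-.041,0,.041)])
E
python3 fit.py 5
```

```text
side px [324 132  15  20 129] mean [331.23255814 141.65891473] ends [337.33865788 132.55636382] [324.66652018 151.44710969]
0.0 0 [341.1 154.4] [335.2 148.9] [329.5 143.7]
0.0 0.6 [334.3 157.9] [335.2 148.9] [336.1 140.4]
0.0 0.9 [330.9 158.4] [335.2 148.9] [339.4 139.7]
0.0 1.2 [327.9 158.1] [335.2 148.9] [342.4 139.9]
0.0 1.4 [326.2 157.5] [335.2 148.9] [344.  140.5]
0.032 0 [336.9 147.4] [331. 142.] [325.4 136.9]
0.032 0.6 [330. 151.] [331. 142.] [332.  133.4]
0.032 0.9 [326.5 151.6] [331. 142.] [335.4 132.8]
0.032 1.2 [323.5 151.3] [331. 142.] [338.4 132.9]
0.032 1.4 [321.9 150.7] [331. 142.] [340.1 133.5]
0.04 0 [335.9 145.6] [330.  140.2] [324.3 135.1]
0.04 0.6 [328.9 149.2] [330.  140.2] [331.  131.7]
0.04 0.9 [325.4 149.8] [330.  140.2] [334.3 131. ]
0.04 1.2 [322.4 149.6] [330.  140.2] [337.3 131.1]
0.04 1.4 [320.8 148.9] [330.  140.2] [339.  131.7]Traceback (most recent call last):
  File "fit.py", line 13, in <module>
    c,P,st=redends(n,n+sys.argv[1],box); m=P.mean(0); u=np.linalg.svd(P-m,full_matrices=False)[2][0]; t=(P-m)@u
           ~~~~~~~^^^^^^^^^^^^^^^^^^^^^
  File "fit.py", line 8, in redends
    i=1+np.argmax(st[1:,4]); P=np.argwhere(lab==i)[:,::-1]; return c,P,st[i]
        ~~~~~~~~~^^^^^^^^^^
    return _wrapfunc(a, 'argmax', axis=axis, out=out, **kwds)
    return bound(*args, **kwds)
ValueError: attempt to get argmax of an empty sequence
```

The side view fits slide ≈ 0.032 m and turn ≈ 1.1 rad, so the plunger is parked. The true finger-tip offset is still unclear, so I'll touch the plate lightly with shut fingers before going for the bolt.

```bash
python3 - <<'E'
from h import *
q=fw([-.03,-.085,0]); a=90+np.degrees(TH)
p,ang=plan([((*q[:2],.325),a),((*q[:2],.03),a)],-1,.045)
print(p,ang)
E
```

```text
[[-0.6, 1.71, 0.04, np.float64(-7.67), -1], [-0.82, 1.62, 0.04, np.float64(-7.67), -1], [-1.03, 1.49, 0.04, np.float64(-7.67), -1], [-1.22, 1.34, 0.04, np.float64(-7.67), -1], [-1.39, 1.17, 0.04, np.float64(-7.67), -1], [-1.53, 0.97, 0.04, np.float64(-7.67), -1], [-1.64, 0.76, 0.03, np.float64(-7.67), -1], [-1.73, 0.54, 0.04, np.float64(-7.67), -1], [-1.79, 0.3, 0.03, np.float64(-7.67), -1], [-0.0, -0.0, 4.21, np.float64(-0.01), -1], [-0.0, -0.0, 4.22, np.float64(-0.01), -1], [-0.0, -0.0, 4.21, np.float64(-0.01), -1]]
[[-0.0, -0.0, 4.22, np.float64(-0.01), -1], [-0.0, -0.0, 4.21, np.float64(-0.01), -1], [-0.0, -0.0, 4.22, np.float64(-0.01), -1], [-0.0, -0.0, 4.21, np.float64(-0.01), -1]]
[0.58598574 0.16130066 0.03002673] 81.94062390073371
```

Request:
{"method": "carry_out", "body": {"targets": [[-0.6, 1.71, 0, -7.67, -1], [-0.82, 1.62, 0, -7.67, -1], [-1.03, 1.49, 0, -7.67, -1], [-1.22, 1.34, 0, -7.67, -1], [-1.39, 1.17, 0, -7.67, -1], [-1.53, 0.97, 0, -7.67, -1], [-1.64, 0.76, 0, -7.67, -1], [-1.73, 0.54, 0, -7.67, -1], [-1.79, 0.3, 0, -7.67, -1], [0, 0, 4, 0, -1], [0, 0, 4, 0, -1], [0, 0, 4, 0, -1]]}}

```text
t: 9.85
eef_pos: [0.5836, 0.161, 0.2013]
tool_rot: [0.0, 0.756, 0.655, 0.001]
contact_force: [0.0, 0.8, -0.0]
gripper_width: -0.002
grasp_force: 0.0
```

Request:
{"method": "carry_out", "body": {"targets": [[0, 0, 4, 0, -1], [0, 0, 4, 0, -1], [0, 0, 4, 0, -1], [0, 0, 3, 0, -1], [0, 0, 2, 0, -1], [0, 0, 0.5, 0, -1], [0, 0, 0, 0, -1]]}}

```text
t: 10.55
eef_pos: [0.5834, 0.161, 0.0265]
tool_rot: [-0.0, 0.755, 0.655, -0.0]
contact_force: [-0.1, 1.1, -0.2]
gripper_width: 0.003
grasp_force: 0.0
```

Request:
{"method": "carry_out", "body": {"targets": [[0, 0, 1, 0, -1], [0, 0, 0.4, 0, -1], [0, 0, 0, 0, -1]]}}

```text
t: 10.85
eef_pos: [0.5832, 0.1613, 0.0124]
tool_rot: [-0.0, 0.755, 0.655, 0.0]
contact_force: [-0.4, 1.1, -0.0]
gripper_width: 0.002
grasp_force: 0.0
```

Request:
{"method": "carry_out", "body": {"targets": [[0, 0, 0.4, 0, -1], [0, 0, 0, 0, -1]]}}

```text
t: 11.05
eef_pos: [0.5832, 0.1612, 0.0083]
tool_rot: [-0.0, 0.755, 0.655, -0.0]
contact_force: [-0.4, 0.5, -0.6]
gripper_width: -0.002
grasp_force: 0.0
```

Request:
{"method": "carry_out", "body": {"targets": [[0, 0, 0.3, 0, -1], [0, 0, 0, 0, -1]]}}

```text
t: 11.25
eef_pos: [0.5831, 0.1611, 0.0051]
tool_rot: [-0.0, 0.755, 0.655, -0.0]
contact_force: [1.2, 0.7, -0.8]
gripper_width: 0.002
grasp_force: 0.0
```

Request:
{"method": "carry_out", "body": {"targets": [[0, 0, 0.4, 0, -1], [0, 0, 0, 0, -1]]}}

```text
t: 11.45
eef_pos: [0.5829, 0.1611, 0.0009]
tool_rot: [-0.0, 0.755, 0.655, -0.0]
contact_force: [0.3, -0.5, -0.9]
gripper_width: 0.001
grasp_force: 0.0
```

Request:
{"method": "carry_out", "body": {"targets": [[0, 0, 0.3, 0, -1], [0, 0, 0, 0, -1]]}}

```text
t: 11.65
eef_pos: [0.583, 0.1611, -0.002]
tool_rot: [-0.0, 0.755, 0.655, -0.0]
contact_force: [0.2, 0.2, -0.9]
gripper_width: 0.001
grasp_force: 0.0
```

Request:
{"method": "carry_out", "body": {"targets": [[0, 0, 0.3, 0, -1], [0, 0, 0, 0, -1]]}}

```text
t: 11.85
eef_pos: [0.583, 0.1611, -0.005]
tool_rot: [-0.0, 0.755, 0.655, -0.0]
contact_force: [0.6, -0.5, -0.1]
gripper_width: 0.002
grasp_force: 0.0
```

Request:
{"method": "carry_out", "body": {"targets": [[0, 0, 0.2, 0, -1], [0, 0, 0, 0, -1]]}}

```text
t: 12.05
eef_pos: [0.5831, 0.1611, -0.0069]
tool_rot: [-0.0, 0.755, 0.655, -0.0]
contact_force: [-0.7, 0.0, 0.1]
gripper_width: -0.001
grasp_force: 0.0
```

Request:
{"method": "carry_out", "body": {"targets": [[0, 0, 0.2, 0, -1], [0, 0, 0, 0, -1]]}}

```text
t: 12.25
eef_pos: [0.5831, 0.1612, -0.0088]
tool_rot: [-0.0, 0.755, 0.655, -0.0]
contact_force: [-0.1, 0.3, 1.3]
gripper_width: 0.003
grasp_force: 0.0
```

Request:
{"method": "carry_out", "body": {"targets": [[0, 0, 0.2, 0, -1], [0, 0, 0, 0, -1]]}}

```text
t: 12.45
eef_pos: [0.5831, 0.1611, -0.0108]
tool_rot: [-0.0, 0.755, 0.655, -0.0]
contact_force: [-0.6, 0.3, -0.1]
gripper_width: 0.0
grasp_force: 0.0
```

Request:
{"method": "carry_out", "body": {"targets": [[0, 0, 0.2, 0, -1], [0, 0, 0, 0, -1]]}}

```text
t: 12.65
eef_pos: [0.5831, 0.1611, -0.0129]
tool_rot: [-0.0, 0.755, 0.655, -0.0]
contact_force: [-0.5, 0.4, 0.5]
gripper_width: 0.002
grasp_force: 0.0
```

Request:
{"method": "carry_out", "body": {"targets": [[0, 0, 0.2, 0, -1], [0, 0, 0, 0, -1]]}}

```text
t: 12.85
eef_pos: [0.5831, 0.1611, -0.0149]
tool_rot: [-0.0, 0.755, 0.655, -0.0]
contact_force: [-0.3, -0.2, -0.6]
gripper_width: -0.001
grasp_force: 0.0
```

Request:
{"method": "carry_out", "body": {"targets": [[0, 0, 0.2, 0, -1], [0, 0, 0, 0, -1]]}}

```text
t: 13.05
eef_pos: [0.5832, 0.1611, -0.0168]
tool_rot: [-0.0, 0.755, 0.655, -0.0]
contact_force: [-0.9, 0.6, 0.6]
gripper_width: 0.001
grasp_force: 0.0
```

Request:
{"method": "carry_out", "body": {"targets": [[0, 0, 0.2, 0, -1], [0, 0, 0, 0, -1]]}}

```text
t: 13.25
eef_pos: [0.5834, 0.1612, -0.017]
tool_rot: [-0.001, 0.755, 0.655, 0.0]
contact_force: [-5.1, 0.0, 17.7]
gripper_width: 0.001
grasp_force: 8.2
```

Request:
{"method": "carry_out", "body": {"targets": [[0, 0, 0.2, 0, -1], [0, 0, 0, 0, -1]]}}

```text
t: 13.45
eef_pos: [0.5834, 0.1613, -0.0171]
tool_rot: [-0.001, 0.756, 0.655, 0.0]
contact_force: [-11.4, -1.8, 34.1]
gripper_width: -0.005
grasp_force: 17.6
```

Request:
{"method": "carry_out", "body": {"targets": [[0, 0, 0.2, 0, -1], [0, 0, 0, 0, -1]]}}

```text
t: 13.65
eef_pos: [0.5834, 0.1613, -0.0172]
tool_rot: [-0.002, 0.756, 0.655, 0.001]
contact_force: [-18.0, -2.4, 53.3]
gripper_width: -0.003
grasp_force: 27.0
```

Touch-off: the shut tips sit 29 mm above the reported TCP. I'll use that for the bolt and move above it now with the fingers open.

Request:
{"method": "carry_out", "body": {"targets": [[0, 0, -2, 0, -1], [0, 0, -4, 0, -1], [0, 0, -4, 0, 0.2], [0, 0, -2, 0, 0.2], [0, 0, 0, 0, 0.2], [0, 0, 0, 0, 0.2]]}}

```text
t: 14.25
eef_pos: [0.5831, 0.1614, 0.0974]
tool_rot: [-0.0, 0.755, 0.655, 0.0]
contact_force: [-1.2, -0.9, 0.6]
gripper_width: 0.603
grasp_force: 0.0
```

```bash
python3 - <<'E'
from h import *
q=fw([.04,-.028,0]); a=90+np.degrees(TH)
p,M=here(); print(p,bot.get_obs()['gripper_width'])
plan([((*q[:2],p[2]),a),((*q[:2],.0205),a)],0.2,.03)
E
```

```text
[0.58314952 0.16135336 0.09740077] 0.6029143567291186
[[1.43, 1.82, 0.0, np.float64(-0.0), 0.2], [1.43, 1.82, 0.0, np.float64(-0.0), 0.2], [1.44, 1.82, 0.0, np.float64(-0.0), 0.2], [1.43, 1.82, 0.0, np.float64(-0.0), 0.2], [0.0, -0.0, 2.56, np.float64(-0.0), 0.2], [0.0, -0.0, 2.57, np.float64(-0.0), 0.2], [0.0, -0.0, 2.56, np.float64(-0.0), 0.2]]
```

Request:
{"method": "carry_out", "body": {"targets": [[1.43, 1.82, 0, 0, 0.2], [1.43, 1.82, 0, 0, 0.2], [1.44, 1.82, 0, 0, 0.2], [1.43, 1.82, 0, 0, 0.2], [0, 0, 2.56, 0, 0.2], [0, 0, 2.57, 0, 0.2], [0, 0, 2.56, 0, 0.2], [0, 0, 0, 0, 0.2]], "force": 80}}

```text
t: 15.05
eef_pos: [0.659, 0.2065, 0.0147]
tool_rot: [-0.002, 0.755, 0.655, -0.005]
contact_force: [0.2, 0.7, -0.8]
gripper_width: 0.599
grasp_force: 0.0
```

Request:
{"method": "carry_out", "body": {"targets": [[0, 0, 0, 0, -1], [0, 0, 0, 0, -1], [0, 0, 0, 0, -1], [0, 0, 0, 0, -1], [0, 0, 0, 0, -1], [0, 0, 0, 0, -1]]}}

```text
t: 15.65
eef_pos: [0.6635, 0.2078, 0.022]
tool_rot: [-0.0, 0.755, 0.655, 0.0]
contact_force: [-4.4, -0.9, 5.8]
gripper_width: 0.178
grasp_force: 78.3
```

Request:
{"method": "carry_out", "body": {"targets": [[0, 0, -0.5, 0, -1], [0, 0, -1, 0, -1], [0, 0, -2, 0, -1], [0, 0, -3, 0, -1], [0, 0, -3, 0, -1], [0, 0, -4, 0, -1], [0, 0, -4, 0, -1], [0, 0, 0, 0, -1]]}}

```text
t: 16.45
eef_pos: [0.6677, 0.2079, 0.2033]
tool_rot: [0.002, 0.755, 0.655, 0.006]
contact_force: [1.1, -1.1, -1.7]
gripper_width: 0.175
grasp_force: 79.0
```

```bash
python3 - <<'E'
from h import *
p,M=here(); o=bot.get_obs();print(p,o['q'],o['gripper_width'],o['contact_force'],o['torque'])
# grip 0.023 behind bolt origin along -y(bolt). case yaw 6.0
th=np.radians(6.0); cy=np.array([-np.sin(th),np.cos(th)]); cx=np.array([np.cos(th),np.sin(th)])
q=np.array([.616,-.2325])+cx*.005-cy*.022; print(q)
plan([((*q,p[2]),96.0)],-1,.035)
c,im=shot('side','s6')
E
python3 fit.py 7 2>/dev/null | head -1
```

```text
[0.66768277 0.20793558 0.2032832 ] [-0.73980036  0.55310053  0.52560811  1.52721384 -0.2966897   1.12863965
 -0.29661265] 0.1753698153006054 [ 1.13770393 -1.06844484 -1.65667781] [-0.06118078 -0.07776211 -0.0280905 ]
[ 0.62327224 -0.25385684]
[[-3.31, 0.15, 0.0, np.float64(-1.01), -1], [-3.31, 0.09, 0.0, np.float64(-1.01), -1], [-3.31, 0.04, 0.0, np.float64(-1.01), -1], [-3.31, -0.02, 0.0, np.float64(-1.01), -1], [-3.31, -0.08, 0.0, np.float64(-1.01), -1], [-3.31, -0.14, 0.0, np.float64(-1.01), -1], [-3.31, -0.2, 0.0, np.float64(-1.01), -1], [-3.31, -0.26, 0.0, np.float64(-1.01), -1], [-3.3, -0.31, 0.0, np.float64(-1.01), -1], [-3.29, -0.37, 0.0, np.float64(-1.01), -1], [-3.29, -0.43, 0.0, np.float64(-1.01), -1], [-3.28, -0.49, 0.0, np.float64(-1.01), -1]]
[[-3.27, -0.55, 0.0, np.float64(-1.01), -1], [-3.26, -0.6, 0.0, np.float64(-1.01), -1]]
side px [323 132  16  20 150] mean [330.75333333 142.02666667] ends [337.74198886 132.5470142 ] [324.08937455 151.06588933]
```

Lifted with the grip holding, and the plunger is still parked. Carrying the bolt over the case.

Request:
{"method": "carry_out", "body": {"targets": [[-3.31, 0.15, 0, -1, -1], [-3.31, 0.09, 0, -1, -1], [-3.31, 0.04, 0, -1, -1], [-3.31, -0.02, 0, -1, -1], [-3.31, -0.08, 0, -1, -1], [-3.31, -0.14, 0, -1, -1], [-3.31, -0.2, 0, -1, -1], [-3.31, -0.26, 0, -1, -1], [-3.3, -0.31, 0, -1, -1], [-3.29, -0.37, 0, -1, -1], [-3.29, -0.43, 0, -1, -1], [-3.28, -0.49, 0, -1, -1]]}}

```text
t: 17.8
eef_pos: [0.6237, -0.189, 0.1934]
tool_rot: [-0.001, 0.682, 0.731, -0.001]
contact_force: [0.1, -0.3, -2.3]
gripper_width: 0.173
grasp_force: 79.1
```

Request:
{"method": "carry_out", "body": {"targets": [[-3.27, -0.55, 0, -1, -1], [-3.26, -0.6, 0, -1.1, -1], [0, 0, 0, 0, -1], [0, 0, 0, 0, -1]]}}

```text
t: 18.2
eef_pos: [0.6173, -0.2549, 0.1937]
tool_rot: [-0.001, 0.67, 0.742, -0.001]
contact_force: [0.8, 0.5, -3.0]
gripper_width: 0.176
grasp_force: 78.9
```

```bash
python3 - <<'E'
from h import *
p,M=here(); o=bot.get_obs();print(p,np.degrees(np.arctan2(M[1,0],M[0,0])),o['gripper_width'],o['torque'])
c,im=shot('wrist','w8'); s,im2=shot('side','s8')
out=np.zeros((450,800,3),np.uint8)
out[:300,:480]=cv2.resize(im,(480,300)); out[:, 480:]=cv2.resize(im2[190:350,400:514],(320,450),interpolation=cv2.INTER_CUBIC)
cv2.imwrite('pics/c8.png',out[:,:,::-1])
E
```

```text
[ 0.61727992 -0.25492408  0.19365785] 95.84994320323328 0.17646697695008506 [ 0.06871217 -0.00372661 -0.03904391]
```

View pics/c8.png

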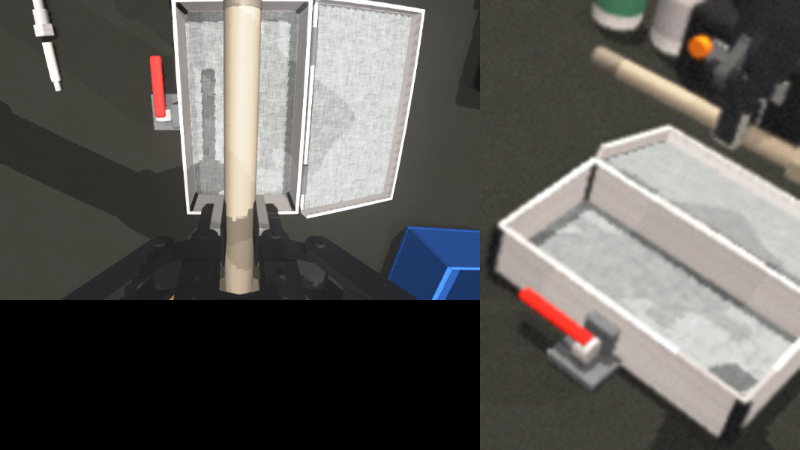

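The bolt is parallel to the case and centred across it: in the wrist view the bolt is at column 241, between case walls at 178 and 302. The thread end is at (598,52) in the side crop. I'll check its place along the case.

```bash
python3 - <<'E'
from h import *
s=cal('s8'); p=np.array([.61728,-.25492,.19366]); th=np.radians(6.); cy=np.array([-np.sin(th),np.cos(th),0]); cx=np.array([np.cos(th),np.sin(th),0])
uv=(442.0,208.5)
for k in(.126,.136,.146): print(k,proj(s,p+[0,0,.0395]+cy*k)[0],uv)
d=p-[.616,-.2325,0]; print('grip in case',d@cx,d@cy)
E
```

```text
0.126 [444.40453765 209.12557442] (442.0, 208.5)
0.136 [441.02721171 207.23804886] (442.0, 208.5)
0.146 [437.69059071 205.37403511] (442.0, 208.5)
grip in case -0.0010705401203893392 -0.022430977327139258
```

Request:
{"method": "carry_out", "body": {"targets": [[-0.4, 0, 3, 0, -1], [-0.4, 0, 3, 0, -1], [0, 0, 3, 0, -1], [0, 0, 3, 0, -1], [0, 0, 3, 0, -1], [0, 0, 2, 0, -1], [0, 0, 2, 0, -1], [0, 0, 1, 0, -1], [0, 0, 0.5, 0, -1], [0, 0, 0, 0, -1]]}}

```text
t: 19.3
eef_pos: [0.6197, -0.2614, -0.0098]
tool_rot: [-0.0, 0.669, 0.743, -0.0]
contact_force: [-0.2, 0.3, -1.6]
gripper_width: 0.174
grasp_force: 78.9
```

Request:
{"method": "carry_out", "body": {"targets": [[0, 0, 0.3, 0, -1], [0, 0, 0, 0, -1]]}}

```text
t: 19.5
eef_pos: [0.62, -0.2622, -0.0119]
tool_rot: [0.0, 0.669, 0.743, 0.0]
contact_force: [-0.3, 0.1, -2.7]
gripper_width: 0.172
grasp_force: 78.9
```

Request:
{"method": "carry_out", "body": {"targets": [[0, 0, 0.2, 0, -1], [0, 0, 0, 0, -1]]}}

```text
t: 19.7
eef_pos: [0.6197, -0.2622, -0.0143]
tool_rot: [0.0, 0.669, 0.743, 0.0]
contact_force: [0.8, 0.3, -2.3]
gripper_width: 0.174
grasp_force: 78.9
```

Request:
{"method": "carry_out", "body": {"targets": [[0, 0, 0.3, 0, -1], [0, 0, 0, 0, -1]]}}

```text
t: 19.9
eef_pos: [0.6193, -0.262, -0.0179]
tool_rot: [-0.0, 0.669, 0.743, -0.0]
contact_force: [0.2, -0.4, -2.3]
gripper_width: 0.176
grasp_force: 78.9
```

Request:
{"method": "carry_out", "body": {"targets": [[0, 0, 0.2, 0, -1], [0, 0, 0, 0, -1]]}}

```text
t: 20.1
eef_pos: [0.6195, -0.2621, -0.0198]
tool_rot: [-0.0, 0.669, 0.743, -0.0]
contact_force: [0.6, 0.0, -2.2]
gripper_width: 0.175
grasp_force: 78.9
```

Request:
{"method": "carry_out", "body": {"targets": [[0, 0, 0.2, 0, -1], [0, 0, 0, 0, -1]]}}

```text
t: 20.3
eef_pos: [0.6197, -0.2622, -0.0209]
tool_rot: [0.0, 0.669, 0.743, 0.0]
contact_force: [-2.2, 0.9, 3.2]
gripper_width: 0.177
grasp_force: 79.6
```

The bolt touches the floor. I'll press 1 mm more, open gently, and rise.

Request:
{"method": "carry_out", "body": {"targets": [[0, 0, 0.1, 0, -1], [0, 0, 0, 0, -0.55], [0, 0, 0, 0, -0.45], [0, 0, 0, 0, -0.3], [0, 0, 0, 0, -0.3], [0, 0, 0, 0, -0.3]], "force": 20}}

```text
t: 20.9
eef_pos: [0.6198, -0.2621, -0.0225]
tool_rot: [0.0, 0.669, 0.743, 0.0]
contact_force: [0.7, -0.6, 0.1]
gripper_width: 0.351
grasp_force: 0.3
```

Request:
{"method": "carry_out", "body": {"targets": [[0, 0, -0.5, 0, -0.3], [0, 0, -1, 0, -0.3], [0, 0, -3, 0, -0.3], [0, 0, -4, 0, -0.3], [0, 0, -4, 0, -0.3], [0, 0, -4, 0, -0.3], [0, 0, -4, 0, -0.3], [0, 0, 0, 0, -0.3]]}}

```text
t: 21.7
eef_pos: [0.6226, -0.2645, 0.1901]
tool_rot: [0.005, 0.669, 0.743, 0.002]
contact_force: [-0.3, -0.4, 0.4]
gripper_width: 0.352
grasp_force: 0.0
```

```bash
python3 - <<'E'
from h import *
o=bot.get_obs(); print(o['contact_force'],o['t'],o['gripper_width'])
c,im=shot('wrist','w9'); s,im2=shot('side','s9')
# bolt tan mask in both, ends on axis at z ~ .016
th=np.radians(6.); cy=np.array([-np.sin(th),np.cos(th),0]); cx=np.array([np.cos(th),np.sin(th),0])
for n,cc,i in(('wrist',c,im),('side',s,im2)):
    h=cv2.cvtColor(i,cv2.COLOR_RGB2HSV).astype(int); m=(h[...,0]>8)&(h[...,0]<28)&(h[...,1]>38)&(h[...,2]>110)
    poly=np.array([proj(cc,np.array([.616,-.2325,.01])+cx*a+cy*b)[0] for a,b in((-.07,-.125),(.07,-.125),(.07,.125),(-.07,.125))]).astype(np.int32)
    k=np.zeros(m.shape,np.uint8); cv2.fillPoly(k,[poly],1); nl,lab,st,_=cv2.connectedComponentsWithStats((m&(k>0)).astype(np.uint8))
    j=1+np.argmax(st[1:,4]); P=np.argwhere(lab==j)[:,::-1]; mm=P.mean(0);u=np.linalg.svd(P-mm,full_matrices=False)[2][0];t=(P-mm)@u
    for e in(mm+u*t.min(),mm+u*t.max()):
        X=onz(cc,e,.016)-[.616,-.2325,0]; print(n,st[j,4],e.round(),'case xy',(X@cx).round(4),(X@cy).round(4))
E
python3 fit.py 9 2>/dev/null|head -1
```

```text
[-0.31843182 -0.44682353  0.44495564] 21.7 0.3524780625486315
wrist 2369 [321.  23.] case xy 0.0065 0.1057
wrist 2369 [320. 235.] case xy 0.0054 -0.0997
side 461 [430. 272.] case xy 0.0059 0.1054
side 461 [495. 317.] case xy 0.0055 -0.0971
side px [323 132  16  20 148] mean [330.72972973 141.98648649] ends [337.65646464 132.47823255] [324.10675567 151.07777119]
```

Both views agree that the bolt lies flat in the case (x ≈ +6 mm, y from −98 to +105 mm), and the plunger is still parked. Handing in.

```bash
python3 -c "
from station import bot
print(bot.hand_in())"
```

```text
the job is handed in; nothing more can be done
None
```

The job is handed in: the plunger is parked out (slide about 0.032 m, handle turned about 1.1 rad) and the bolt lies flat on the case floor, both measured from the camera images; the hand-in returned no verdict.

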